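Start the clamp knob on the solder-reel stand

TASK

Put the orange four-lobed clamp knob on the threaded stud of the blue solder-reel stand, with its two white-marked lobes in line with the white line on the stand's base. Then turn it backwards (anticlockwise from above) until it drops into the thread with a click, then forwards (clockwise) until it comes to its stop, let go of it and back away. Be gentle: do not force the knob against the thread or its stops, and leave the other things on the bench alone.

Things in the scene. Friction and masses are not known exactly. Their poses are not given: they have to be found in the camera images.
- knob: Loose orange plastic clamp knob, 43 mm high, 80 to 150 g, upright. Origin: centre of its underside, z up its axis. Top part (22 to 43 mm up): a cross of four lobes along +-x and +-y, each 18 mm wide with flat ends 25 mm from the axis. Below: a round skirt, 46 mm diameter, open beneath. The two lobes along x have white marks on top; a half turn leaves the knob the same.
- stand: Fixed blue steel stand, base 150 (x) by 100 (y) mm, with a white line on the base along its x axis, 60 mm of it hidden by a solder reel (68 mm diameter, top 57 mm above the origin, spins freely) on the upright spindle. Origin: centre of the underside, z up the spindle's axis; everything on the spindle is centred on it.
- knob_grip (a point): Point on the knob's axis 30 mm above its underside, a good height to grip a pair of opposite lobes (50 mm across, either pair), from above.
- knob_pin (a point): Lowest point, 2 mm above the knob's underside, of one of the two brass pins (5 mm diameter) that point inwards in the knob's 38 mm bore from +x and -x, that is under the white marks. 23 mm is free between them for the nose of the stud.
- stud_top (a point): Top of the stud's plain steel nose, 106 mm above the stand's origin: 19 mm diameter, its last 5 mm tapering to 12 mm. The knob goes down over it with 2 mm of play all round, so yield to side loads when they are felt.
- crown (a point): Centre of the top (crown) of the brass thread, 32 mm diameter, 86 mm above the stand's origin. The knob's pins rest on it with its underside at 84 mm and, with the white lobes within 0.25 rad of the stand's x axis, surely not over a gap. Fins 4.5 mm above the crown bar the way forwards (clockwise). All is rigid: creep into contact; over 60 N on the stud forces it.
- thread_end (a point): Where a pin's lowest point is at the stop: 72 mm above the stand's origin, knob underside at 70. Before that: a gap in the crown at a hidden angle, met on turning anticlockwise 0.2 to 1.75 rad (0.45 to 1.5 if well aligned), free over 0.27 rad (the load goes off 0.15 rad before); there it goes down 10 mm (underside at 74) and a fin stops turning further back.
- thread_mid (a point): A point half-way down the right-hand thread, 74 mm above the stand's origin. From the gap the knob turns clockwise 1.15 to 1.45 rad to a hard stop: level until it leaves the gap, then down 4.1 mm per rad over the last 1.0 rad, with up to 2 mm of axial play, so the hand must follow it down.
- flux_bottle: white plastic bottle with red cap, 44 mm diameter, 100 mm high; a bystander to be left alone. Origin: centre of the underside.
- screwdriver: screwdriver lying on the bench; a bystander to be left alone. Origin: centre of the underside.
- spare_reel: small spare reel of solder, 56 mm diameter, 40 mm high; a bystander to be left alone. Origin: centre of the underside.
- meter: yellow hand multimeter, 150 by 80 by 35 mm; a bystander to be left alone. Origin: centre of the underside.
- parts_tray: small blue tray with two compartments, 110 by 80 by 30 mm; a bystander to be left alone. Origin: centre of the underside.
- marker: blue marker pen, 138 mm long; a bystander to be left alone. Origin: centre of the underside.
- brush: cleaning brush lying on the bench; a bystander to be left alone. Origin: centre of the underside.
There are look-alikes about, which are no part of the job. Of the things shaped like the knob, the orange one is meant.

How it is judged:
By the outcome, as a careful person would: the job done as asked, in the order asked, and still so for the second after the job is handed in, with the robot touching nothing.
It also fails if it takes over 72 s, if anything falls off the work surface, if the arm or the gripper's body presses on something with over 40 N, if the wrist force passes 120 N, or if a joint passes its speed limit or range.

ROBOT

A 7-joint arm with a two-finger parallel gripper is mounted at the origin on the work surface. World frame = base frame: x ahead of the robot, y to its left, z up, the work surface at z = 0. Lengths are in m, angles in rad, forces in N, time in s.
With the tool pointing down it reaches from about 0.4 to 0.85 m from the base axis. Payload 4.4 kg.
Tool frame: the origin (TCP) lies midway between the tips of the shut fingers; the grasp point (between the pads) lies 19 mm behind it; z points along the fingers, y is the line along which they close (so a half turn about z gives the same grasp; the last joint's range is limited). The gripper opens to 94 mm and grips with 3 to 60 N. Pads are 16 mm wide; open, the fingers measure 119 mm over their backs; the gripper's body (75 mm by 177 mm) begins 78 mm behind the grasp point.
Start: joints at [1.132, 0.628, 0.038, 1.517, -0.027, 0.996, -0.02], TCP at [0.237, -0.605, 0.183] pointing down, gripper open.
Joint ranges: [-3.06, 3.06], [-0.37, 2.12], [-1.25, 1.32], [0.18, 2.47], [-1.1, 4.24], [0.23, 1.98], [-2.94, 2.94]. Speed limits (rad/s): [2.57, 2.57, 3.14, 3.14, 3.14, 3.14, 3.14].

INTERFACE

Orientations are given as a unit quaternion [w, x, y, z].
In Python, from cell import bot gives the robot as it stands.
- The arm moves only by the tool servo_tool, never from a script. Its argument "rows" is a list of rows, each a list of 5 numbers: the closure, from 0 (fully open) to 1 (shut), then the shift along the world's x, y, z each as a share of 100 mm, from -1 to 1, then the turn about the world's z as a share of 0.5 rad, from -1 to 1. In form: [[fingers, x, y, z, turn], ...]. A call has exactly 10 rows; each row shifts and turns the commanded pose from where the row before left it; what a row does not reach is not made up. A row lasts 1/12 s, in which the tool goes at most 41.7 mm and 7.16 degrees, less where a joint would pass 70% of its speed; a pose out of reach is approached as far as the arm can. A call with a number of a shift or a turn outside -1 to 1 is refused whole. A call with a gripper value outside its range is refused whole. The fingers move at their own pace and stop on an object; the grip force is fixed at half the most. Time passes only in rows, so rows that do not move let the fingers close, or fill a call up. It gives the time, the measured TCP pose, the force, the opening and the grip force at its end, in the units of the state.
- bot.sense(): the state, without advancing time (a new reading comes with each control period).
- bot.snapshot(name): name is "scene" or "top" or "wrist"; returns the picture (384x512x3 uint8, red, green, blue); there is no depth.
- bot.get_calibration(name): a dict with "intrinsics" (3x3 intrinsics, pixels), "extrinsics" (4x4, takes a point from world to camera coordinates). Camera axes: x right, y down, z forward; pixel columns grow to the right and rows downward; lengths in m; the calibration is good to about 2 mm. A picture is of the moment at which its call begins: read the wrist's pose just before it. get_calibration takes no time and is no camera call; for the wrist camera it gives the pose at the moment of the call.
- bot.hand_in(): hands the job in; it is judged then, once.
The state is a dict: "clock": time; "joints": joint angles; "joint_velocities": joint speeds; "effort": joint torques, N m; "position": TCP position; "ee_rot": TCP orientation; "force": force on the tool from outside, world axes, zero at the start; "wrist_torque": the same for the moment, N m; "gripper_width": opening from 0.0 (shut) to 1.0 (fully open); "grip_force": force on a finger pad.
Only numpy, scipy, OpenCV 4.12 (cv2) and the standard library are available. Lean on these libraries where they do the work, as an engineer would, in place of code of your own. Each camera call takes 0.05 s, during which the arm holds its last target. There are 200 camera calls.

## Working session

There is one attempt and no reset: what is moved stays moved. The work goes in short steps, Python scripts to look and compute and a tool call to move; the robot and the scene stay as the last step left them, time stands still between calls to the robot, and variables do not carry over. Pictures are saved under pics/ and viewed, at most 10 in all, crops included, and the job is handed in when it is done.

Besides the shell and the picture viewer there is one more tool, called after "Emit:" by a JSON object that holds its "api" and its "payload". servo_tool: Moves the arm, as the interface text tells. Its arguments: {"type":"object","properties":{"rows":{"type":"array"}},"required":["rows"]}

```bash
mkdir -p pics; ls
python3 - <<'E'
from cell import bot
import cv2,numpy as np
for n in("scene","top"):
    im=bot.snapshot(n); cv2.imwrite(f"pics/{n}0.png",im[...,::-1])
    c=bot.get_calibration(n); print(n,np.round(c["intrinsics"],1).tolist(),np.round(c["extrinsics"],3).tolist())
s=bot.sense();print({k:np.round(v,3).tolist() for k,v in s.items()})
a=[cv2.imread(f"pics/{n}0.png") for n in("scene","top")]
cv2.imwrite("pics/both.png",np.vstack(a)[:, :])
E
```

```text
pics
scene [[442.3, 0.0, 252.1], [0.0, 442.3, 190.2], [0.0, 0.0, 1.0]] [[-0.126, 0.992, -0.003, 0.085], [0.629, 0.078, -0.773, -0.288], [-0.767, -0.099, -0.634, 1.674], [0.0, 0.0, 0.0, 1.0]]
top [[431.9, 0.0, 252.2], [0.0, 431.9, 187.2], [0.0, 0.0, 1.0]] [[-0.005, -1.0, -0.003, 0.0], [-0.994, 0.005, -0.109, 0.572], [0.109, 0.003, -0.994, 1.471], [0.0, 0.0, 0.0, 1.0]]
{'clock': 0.1, 'joints': [1.132, 0.629, 0.038, 1.518, -0.027, 0.996, -0.02], 'joint_velocities': [0.0, -0.002, -0.0, -0.001, 0.002, -0.0, 0.0], 'effort': [0.004, -55.078, 1.148, -18.711, -0.052, 0.019, 0.0], 'position': [0.237, -0.605, 0.182], 'ee_rot': [-0.001, 0.983, 0.185, -0.0], 'force': [0.322, -1.044, 0.766], 'wrist_torque': [0.024, -0.001, -0.036], 'grip_force': 0.0, 'gripper_width': 1.0}
```

View pics/top0.png

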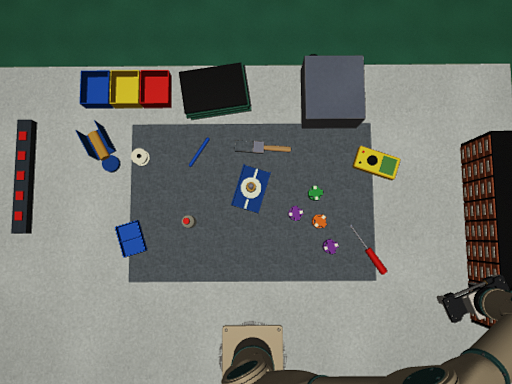

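View pics/scene0.png

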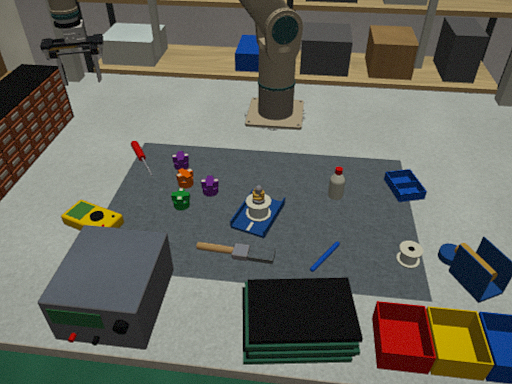

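The top view shows the orange knob at about (319,221), with purple knobs at (295,213) and (330,246) and a green one at (316,193). The stand is centred near (251,188). The scene view has the orange knob at (185,179) and the stand at (258,200).

```bash
cat > h.py <<'E'
import cv2,numpy as np
from cell import bot
def cal(n):
    c=bot.get_calibration(n); return np.array(c["intrinsics"]),np.array(c["extrinsics"])
def ray(c,uv):
    K,E=c; d=np.linalg.inv(K)@np.array([uv[0],uv[1],1.]); R=E[:3,:3]
    d=R.T@d; return -R.T@E[:3,3], d/np.linalg.norm(d)
def plane(c,uv,z):
    o,d=ray(c,uv); return o+d*(z-o[2])/d[2]
def tri(rs):
    A=sum(np.eye(3)-np.outer(d,d) for o,d in rs); b=sum((np.eye(3)-np.outer(d,d))@o for o,d in rs)
    p=np.linalg.solve(A,b); return p,[round(1e3*np.linalg.norm(np.cross(p-o,d)),1) for o,d in rs]
def proj(c,p):
    K,E=c; q=K@(E[:3,:3]@np.asarray(p)+E[:3,3]); return q[:2]/q[2]
def mask(im,lo,hi):
    return cv2.inRange(cv2.cvtColor(im,cv2.COLOR_RGB2HSV),np.array(lo),np.array(hi))
def blobs(m,amin=30):
    n,l,s,c=cv2.connectedComponentsWithStats(m)
    return [(s[i,4],c[i].round(1).tolist(),s[i,:4].tolist(),l==i) for i in range(1,n) if s[i,4]>=amin]
ORANGE=((5,150,90),(16,255,255))
def st():
    s=bot.sense(); w,x,y,z=s["ee_rot"]
    yaw=2*np.arctan2(y,x)
    return dict(t=round(s["clock"],2),p=np.round(np.array(s["position"])*1e3,1).tolist(),q=np.round(s["ee_rot"],4).tolist(),j=np.round(s["joints"],3).tolist(),F=np.round(s["force"],1).tolist(),M=np.round(s["wrist_torque"],2).tolist(),w=round(float(s["gripper_width"]),3),g=round(float(s["grip_force"]),1))
E
python3 - <<'E'
from h import *
ims={n:cv2.imread(f"pics/{n}0.png")[...,::-1].copy() for n in("scene","top")}
r=[]
for n in ims:
    for a,c,b,_ in blobs(mask(ims[n],*ORANGE),25): print(n,a,c,b)
kn={"scene":(185,179),"top":(319,221)}; sd={"scene":(258.5,188),"top":(251,187)}
for q in(kn,sd): print(tri([ray(cal(n),q[n]) for n in q]))
for nm,uv in dict(p1=(295,213),p2=(330,246),g=(316,193),o=(319,221)).items(): print(nm,plane(cal("top"),uv,.035).round(3))
K,E=cal("wrist"); print(K.round(1).tolist(),"cam pos",(-E[:3,:3].T@E[:3,3]).round(3),"fwd",E[2,:3].round(3),"right",E[0,:3].round(3)); print(st())
E
```

```text
scene 25 [8.5, 145.6] [3, 141, 12, 11]
scene 103 [184.8, 173.3] [177, 168, 16, 12]
scene 26 [4.9, 180.9] [0, 175, 12, 13]
top 30 [489.6, 143.2] [489, 135, 2, 19]
top 32 [491.1, 164.9] [490, 156, 3, 19]
top 29 [492.5, 186.7] [492, 178, 2, 18]
top 32 [494.0, 207.9] [493, 199, 3, 19]
top 132 [318.9, 220.8] [312, 214, 15, 14]
top 30 [495.4, 230.2] [494, 221, 3, 19]
top 33 [496.9, 251.8] [496, 243, 3, 19]
(array([ 0.45430564, -0.23331058,  0.01745119]), [np.float64(1.0), np.float64(1.0)])
(array([0.56602847, 0.00253151, 0.09576319]), [np.float64(1.3), np.float64(1.3)])
p1 [ 0.482 -0.15   0.035]
p2 [ 0.369 -0.267  0.035]
g [ 0.551 -0.223  0.035]
o [ 0.454 -0.232  0.035]
[[300.4, 0.0, 250.8], [0.0, 300.4, 191.4], [0.0, 0.0, 1.0]] cam pos [ 0.309 -0.576  0.384] fwd [-0.249 -0.097 -0.964] right [ 0.365 -0.931 -0.001]
{'t': 0.1, 'p': [236.5, -604.8, 182.3], 'q': [-0.0008, 0.9827, 0.1853, -0.0002], 'j': [1.132, 0.629, 0.038, 1.518, -0.027, 0.996, -0.02], 'F': [0.3, -1.0, 0.8], 'M': [0.02, -0.0, -0.04], 'w': 1.0, 'g': 0.0}
```

Emit:
{"api": "servo_tool", "payload": {"rows": [[0,0.1,0.16,0,0],[0,0.2,0.32,0,0],[0,0.2,0.32,0,0],[0,0.2,0.32,0,0],[0,0.2,0.32,0,0],[0,0.2,0.32,0,0],[0,0.2,0.32,0,0],[0,0.2,0.32,0,0],[0,0.2,0.32,0,0],[0,0.2,0.32,0,0]]}}

```text
clock: 0.93
position: [0.4272, -0.2995, 0.1829]
ee_rot: [-0.0, 0.983, 0.185, -0.0]
force: [0.4, -0.9, 0.4]
gripper_width: 0.999
grip_force: 0.0
```

Emit:
{"api": "servo_tool", "payload": {"rows": [[0,0.2,0.32,0,0],[0,0.2,0.32,0,0],[0,0.1,0.16,0,0],[0,0,0,0,0],[0,0,0,0,0],[0,0,0,0,0],[0,0,0,0,0],[0,0,0,0,0],[0,0,0,0,0],[0,0,0,0,0]]}}

```text
clock: 1.77
position: [0.4763, -0.2222, 0.1831]
ee_rot: [0.0, 0.983, 0.185, -0.0]
force: [0.5, -0.9, -0.7]
gripper_width: 1.004
grip_force: 0.0
```

Run:
```python
from h import *
print(st()); c=cal("wrist"); im=bot.snapshot("wrist"); cv2.imwrite("pics/w1.png",im[...,::-1]); np.savez("w1.npz",K=c[0],E=c[1])
for a,cc,b,_ in blobs(mask(im,*ORANGE),60): print(a,cc,b)
```

```text
{'t': 1.77, 'p': [476.3, -222.2, 183.1], 'q': [0.0001, 0.9828, 0.1845, -0.0001], 'j': [0.372, 0.45, 0.015, 1.863, -0.009, 0.828, -0.808], 'F': [0.5, -0.9, -0.7], 'M': [-0.01, 0.01, -0.02], 'w': 1.004, 'g': 0.0}
1042 [253.1, 192.2] [233, 171, 42, 45]
```

View pics/w1.png

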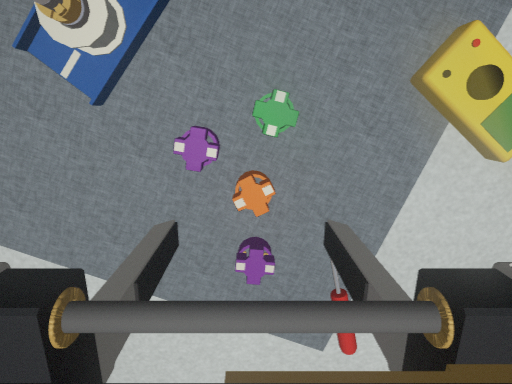

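The wrist view shows the orange knob centred near (253,192), with white marks at about (240,203) and (268,188). The stand is at the upper left.

```bash
cat >> h.py <<'E'
def knobmarks(im,near,rad=32):
    """white mark centres near the orange blob nearest to `near`"""
    bs=[b for b in blobs(mask(im,*ORANGE),100)]
    b=min(bs,key=lambda b:np.hypot(b[1][0]-near[0],b[1][1]-near[1]))
    hull=np.zeros(im.shape[:2],np.uint8); pts=cv2.findNonZero(b[3].astype(np.uint8))
    cv2.fillConvexPoly(hull,cv2.convexHull(pts),255); hull=cv2.dilate(hull,np.ones((9,9)))
    w=mask(im,(0,0,150),(179,70,255))&hull
    return b,[(x[0],x[1]) for x in blobs(w,8)]
E
python3 - <<'E'
from h import *
im=cv2.imread("pics/w1.png")[...,::-1].copy(); d=np.load("w1.npz"); c=(d["K"],d["E"])
b,ms=knobmarks(im,(253,192)); print(b[:3],ms)
P=[plane(c,m[1],.043) for m in ms]; 
for p in P: print(p.round(4))
print("mid",((P[0]+P[1])/2).round(4),"ang",np.arctan2(*(P[1]-P[0])[[1,0]]),"sep",np.linalg.norm(P[1]-P[0]))
E
```

```text
(np.int32(1042), [253.1, 192.2], [233, 171, 42, 45]) [(np.int32(79), [267.4, 189.9]), (np.int32(74), [239.6, 202.9])]
[ 0.4696 -0.2453  0.043 ]
[ 0.4427 -0.2205  0.043 ]
mid [ 0.4562 -0.2329  0.043 ] ang 2.3960952972693477 sep 0.03658772220948806
```

Emit:
{"api": "servo_tool", "payload": {"rows": [[0.25,-0.02,-0.01,0,-0.12],[0.25,-0.02,-0.01,0,-0.24],[0.25,-0.02,-0.01,0,-0.24],[0.25,-0.02,-0.01,0,-0.24],[0.25,-0.02,-0.01,0,-0.24],[0.25,-0.02,-0.01,0,-0.24],[0.25,-0.02,-0.01,0,-0.24],[0.25,-0.02,-0.01,0,-0.24],[0.25,-0.02,-0.01,0,-0.24],[0.25,-0.02,-0.01,0,-0.24]]}}

```text
clock: 2.65
position: [0.4566, -0.2315, 0.1831]
ee_rot: [-0.0, 0.926, -0.377, 0.0]
force: [-0.8, -0.4, -0.0]
gripper_width: 0.752
grip_force: 0.0
```

Emit:
{"api": "servo_tool", "payload": {"rows": [[0.25,0,0,0,-0.24],[0.25,0,0,0,-0.24],[0.25,0,0,0,-0.24],[0.25,0,0,0,-0.24],[0.25,0,0,0,-0.24],[0.25,0,0,0,-0.24],[0.25,0,0,0,-0.24],[0.25,0,0,0,-0.24],[0.25,0,0,0,-0.24],[0.25,0,0,0,-0.24]]}}

```text
clock: 3.48
position: [0.4568, -0.2314, 0.1832]
ee_rot: [0.0, -0.551, 0.834, -0.0]
force: [-0.2, -0.0, -1.2]
gripper_width: 0.749
grip_force: 0.0
```

Emit:
{"api": "servo_tool", "payload": {"rows": [[0.25,0,0,0,-0.24],[0.25,0,0,0,-0.24],[0.25,0,0,0,-0.22],[0.25,0,0,0,0],[0.25,0,0,0,0],[0.25,0,0,0,0],[0.25,0,0,0,0],[0.25,0,0,0,0],[0.25,0,0,0,0],[0.25,0,0,0,0]]}}

```text
clock: 4.32
position: [0.4568, -0.2314, 0.1832]
ee_rot: [0.0, -0.401, 0.916, 0.0]
force: [-0.6, -0.8, -0.5]
gripper_width: 0.748
grip_force: 0.0
```

Run:
```python
from h import *
s=st(); print(s); q=s["q"]; print("yaw",2*np.arctan2(q[2],q[1]))
c=cal("wrist"); im=bot.snapshot("wrist"); cv2.imwrite("pics/w2.png",im[...,::-1]); np.savez("w2.npz",K=c[0],E=c[1])
near=proj(c,[.456,-.233,.043]); print(near)
b,ms=knobmarks(im,near); print(b[:3],ms)
d=np.load("w1.npz"); c1=(d["K"],d["E"])
m1=[[267.4,189.9],[239.6,202.9]]
P=[]
for m in m1:
    p0=plane(c1,m,.043); mm=min(ms,key=lambda x:np.hypot(*(np.array(x[1])-proj(c,p0))))
    p,e=tri([ray(c1,m),ray(c,mm[1])]); P.append(p); print(p.round(4),e,"on plane now",plane(c,mm[1],.043).round(4))
print("mid",((P[0]+P[1])/2).round(4),"ang",np.arctan2(*(P[1]-P[0])[[1,0]]))
```

```text
{'t': 4.32, 'p': [456.8, -231.4, 183.2], 'q': [0.0002, -0.4007, 0.9162, 0.0], 'j': [-0.134, 0.557, 0.839, 1.912, -0.524, 0.906, -2.922], 'F': [-0.6, -0.8, -0.5], 'M': [0.08, -0.08, 0.02], 'w': 0.748, 'g': 0.0}
yaw 3.96616159136644
[250.08158901 175.67719296]
(np.int32(1021), [250.1, 172.9], [230, 152, 42, 44]) [(np.int32(81), [234.0, 176.0]), (np.int32(80), [266.5, 175.5])]
[ 0.4698 -0.2453  0.0435] [np.float64(0.2), np.float64(0.2)] on plane now [ 0.47   -0.2454  0.043 ]
[ 0.4422 -0.2203  0.0418] [np.float64(0.3), np.float64(0.3)] on plane now [ 0.4418 -0.2202  0.043 ]
mid [ 0.456  -0.2328  0.0426] ang 2.405296591860135
```

View pics/w2.png

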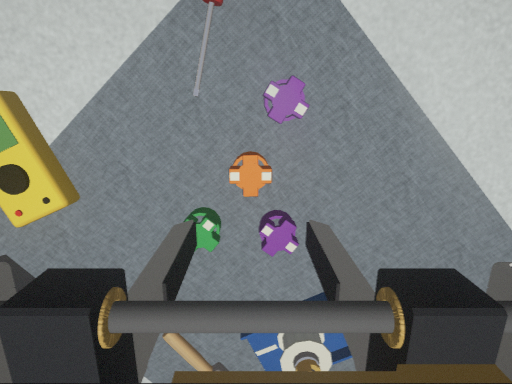

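The second wrist view has the white marks at (234,176) and (266.5,175.5), in line with the jaws. Triangulation puts the marks 42.6 mm up, which matches the text. However, joint 7 is at its limit here. The half-turned grasp (yaw 0.825) leaves room for the threading, so I'm turning back by pi.

Emit:
{"api": "servo_tool", "payload": {"rows": [[0.25,0,0,0,0.12],[0.25,0,0,0,0.24],[0.25,0,0,0,0.24],[0.25,0,0,0,0.24],[0.25,0,0,0,0.24],[0.25,0,0,0,0.24],[0.25,0,0,0,0.24],[0.25,0,0,0,0.24],[0.25,0,0,0,0.24],[0.25,0,0,0,0.24]]}}

```text
clock: 5.2
position: [0.4567, -0.2314, 0.1832]
ee_rot: [-0.0, 0.833, -0.553, 0.0]
force: [0.4, -0.5, 0.0]
gripper_width: 0.748
grip_force: 0.0
```

Emit:
{"api": "servo_tool", "payload": {"rows": [[0.25,0,0,0,0.24],[0.25,0,0,0,0.24],[0.25,0,0,0,0.24],[0.25,0,0,0,0.24],[0.25,0,0,0,0.24],[0.25,0,0,0,0.24],[0.25,0,0,0,0.24],[0.25,0,0,0,0.24],[0.25,0,0,0,0.24],[0.25,0,0,0,0.24]]}}

```text
clock: 6.03
position: [0.4567, -0.2316, 0.1832]
ee_rot: [0.0, 1.0, 0.014, 0.0]
force: [0.1, -0.7, 0.3]
gripper_width: 0.752
grip_force: 0.0
```

Emit:
{"api": "servo_tool", "payload": {"rows": [[0.25,0,0,0,0.24],[0.25,0,0,0,0.24],[0.25,0,0,0,0.24],[0.25,0,0,0,0.24],[0.25,0,0,0,0.24],[0.25,0,0,0,0.24],[0.25,0,0,0,0.163],[0.25,-0.008,-0.014,0,0],[0.25,0,0,0,0],[0.25,0,0,0,0]]}}

```text
clock: 6.87
position: [0.4558, -0.2331, 0.1831]
ee_rot: [0.0, 0.917, 0.399, -0.0]
force: [-0.3, 0.3, 0.5]
gripper_width: 0.752
grip_force: 0.0
```

Run:
```python
from h import *
s=st(); print(s); q=s["q"]; print("yaw",2*np.arctan2(q[2],q[1]))
c=cal("wrist"); im=bot.snapshot("wrist")
near=proj(c,[.456,-.233,.043])
b,ms=knobmarks(im,near); print(b[:3],ms)
P=[plane(c,m[1],.0426) for m in ms]
if len(P)==2: print("mid",((P[0]+P[1])/2).round(4),"ang",np.arctan2(*(P[1]-P[0])[[1,0]]))
```

```text
{'t': 6.87, 'p': [455.8, -233.1, 183.1], 'q': [0.0001, 0.9168, 0.3993, -0.0], 'j': [0.455, 0.432, -0.053, 1.897, 0.031, 0.814, -0.363], 'F': [-0.3, 0.3, 0.5], 'M': [-0.03, -0.07, -0.02], 'w': 0.752, 'g': 0.0}
yaw 0.8215226538311119
(np.int32(1055), [251.4, 174.5], [231, 153, 42, 45]) [(np.int32(72), [235.0, 177.5]), (np.int32(80), [267.5, 177.5])]
mid [ 0.4563 -0.233   0.0426] ang -0.7489733831929895
```

Emit:
{"api": "servo_tool", "payload": {"rows": [[0.25,0,0,-0.2,0],[0.25,0,0,-0.3,0],[0.25,0,0,-0.3,0],[0.25,0,0,-0.3,0],[0.25,0,0,-0.2,0],[0.25,0,0,-0.2,0],[0.25,0,0,-0.15,0],[0.25,0,0,-0.07,0],[0.25,0,0,0,0],[0.25,0,0,0,0]]}}

```text
clock: 7.75
position: [0.4562, -0.2328, 0.0113]
ee_rot: [0.0, 0.916, 0.4, -0.0]
force: [0.4, -0.2, 0.4]
gripper_width: 0.753
grip_force: 0.0
```

Emit:
{"api": "servo_tool", "payload": {"rows": [[0.4,0,0,0,0],[0.5,0,0,0,0],[0.55,0,0,0,0],[0.6,0,0,0,0],[0.6,0,0,0,0],[0.6,0,0,0,0],[0.6,0,0,0,0],[0.6,0,0,0,0],[0.6,0,0,0,0],[0.6,0,0,0,0]]}}

```text
clock: 8.58
position: [0.4566, -0.2331, 0.0118]
ee_rot: [0.001, 0.916, 0.4, 0.0]
force: [0.3, 0.4, 5.7]
gripper_width: 0.526
grip_force: 30.0
```

Emit:
{"api": "servo_tool", "payload": {"rows": [[0.6,0,0,0.05,0],[0.6,0,0,0.15,0],[0.6,0,0,0.25,0],[0.6,0,0,0.3,0],[0.6,0,0,0.3,0],[0.6,0,0,0.3,0],[0.6,0,0.1,0.25,0],[0.6,0.04,0.2,0.2,0],[0.6,0.06,0.3,0.1,0],[0.6,0.08,0.3,0,0]]}}

```text
clock: 9.42
position: [0.4749, -0.143, 0.2038]
ee_rot: [0.002, 0.917, 0.399, 0.002]
force: [0.6, 0.2, -2.0]
gripper_width: 0.528
grip_force: 30.0
```

Emit:
{"api": "servo_tool", "payload": {"rows": [[0.6,0.06,0.2,0,0],[0.6,0.06,0.15,0,0],[0.6,0.04,0.08,0,0],[0.6,0,0,0,0],[0.6,0,0,0,0],[0.6,0,0,0,0],[0.6,0,0,0,0],[0.6,0,0,0,0],[0.6,0,0,0,0],[0.6,0,0,0,0]]}}

```text
clock: 10.25
position: [0.4898, -0.1003, 0.2011]
ee_rot: [0.0, 0.916, 0.4, -0.0]
force: [0.3, -1.0, -1.1]
gripper_width: 0.528
grip_force: 30.0
```

Run:
```python
from h import *
s=st(); print(s)
c=cal("wrist"); im=bot.snapshot("wrist"); cv2.imwrite("pics/w3.png",im[...,::-1]); np.savez("w3.npz",K=c[0],E=c[1])
```

```text
{'t': 10.25, 'p': [489.8, -100.3, 201.1], 'q': [0.0, 0.9165, 0.4001, -0.0001], 'j': [0.201, 0.393, -0.076, 1.904, 0.039, 0.847, -0.643], 'F': [0.3, -1.0, -1.1], 'M': [-0.05, 0.01, 0.03], 'w': 0.528, 'g': 30.0}
```

View pics/w3.png

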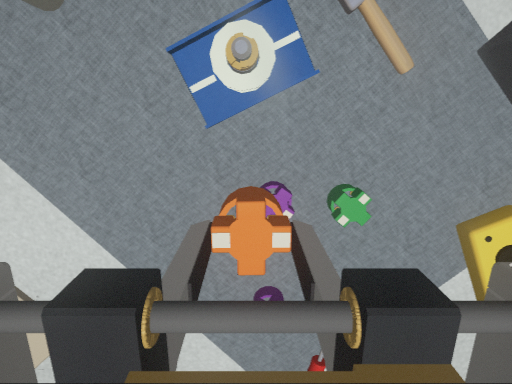

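The third wrist view shows the stand with its stud nose near (240,47) and the white line ends near (202,84) and (287,42). The knob is held squarely. I'm taking a second view for height.

Emit:
{"api": "servo_tool", "payload": {"rows": [[0.6,0.1,0,0,0],[0.6,0.2,0,0,0],[0.6,0.2,0,0,0],[0.6,0.2,0,0,0],[0.6,0.1,0,0,0],[0.6,0,0,0,0],[0.6,0,0,0,0],[0.6,0,0,0,0],[0.6,0,0,0,0],[0.6,0,0,0,0]]}}

```text
clock: 11.13
position: [0.5693, -0.0999, 0.2012]
ee_rot: [-0.0, 0.916, 0.4, -0.0]
force: [0.5, -0.5, -0.5]
gripper_width: 0.528
grip_force: 30.0
```

Run:
```python
from h import *
s=st(); print(s)
c=cal("wrist"); im=bot.snapshot("wrist"); cv2.imwrite("pics/w4.png",im[...,::-1]); np.savez("w4.npz",K=c[0],E=c[1])
im3=cv2.imread("pics/w3.png")[...,::-1].copy()
a=cv2.resize(im3[0:140,150:340],None,fx=4,fy=4,interpolation=cv2.INTER_CUBIC)
u,v=proj(c,[.566,.0025,.09]).astype(int); print(u,v); y0=max(v-80,0);x0=max(u-95,0)
b=cv2.resize(im[y0:y0+140,x0:x0+190],None,fx=4,fy=4,interpolation=cv2.INTER_CUBIC); print(x0,y0)
cv2.imwrite("pics/c3.png",a[...,::-1]);cv2.imwrite("pics/c4.png",b[...,::-1])
```

```text
{'t': 11.13, 'p': [569.3, -99.9, 201.2], 'q': [-0.0, 0.9163, 0.4005, -0.0001], 'j': [0.173, 0.504, -0.073, 1.701, 0.044, 0.939, -0.663], 'F': [0.5, -0.5, -0.5], 'M': [-0.02, -0.08, 0.0], 'w': 0.528, 'g': 30.0}
179 113
84 33
```

View pics/c3.png

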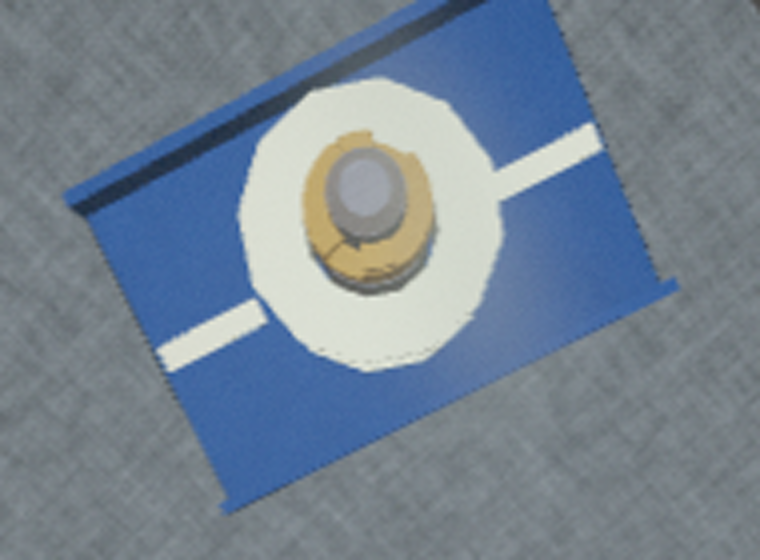

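View pics/c4.png

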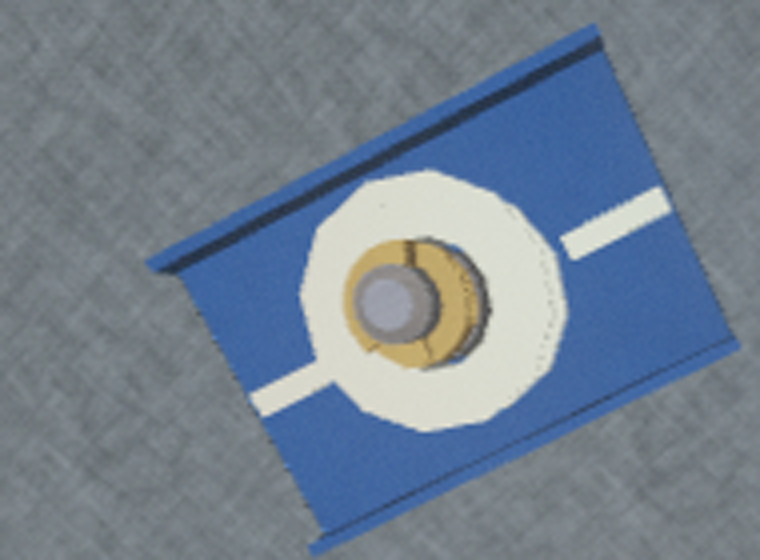

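Crop 3 shows the nose's flat tip at (366,189) and the line ends at (165,358) and (598,138). Crop 4 has the tip at (385,304) and the line ends at (257,405) and (665,200). Both crops are at 4x. I'm refining the tip with a mask and triangulating.

Run:
```python
from h import *
C=[];T=[]
for n,o,t,L in((3,(150,0),(366,189),[(165,358),(598,138),(265,312),(500,185)]),(4,(84,33),(385,304),[(257,405),(665,200),(330,368),(568,245)])):
    d=np.load(f"w{n}.npz"); c=(d["K"],d["E"]); C.append(c)
    cr=cv2.imread(f"pics/c{n}.png"); f=lambda p:(np.array(p)+.5)/4-.5+np.array(o)
    g=cr[t[1],t[0]].astype(int); dif=np.abs(cr.astype(int)-g).max(2)
    m=((dif<18).astype(np.uint8))*255; sub=np.zeros_like(m); cv2.circle(sub,t,32,255,-1); m=cv2.morphologyEx(m&sub,cv2.MORPH_OPEN,np.ones((7,7)))
    b=max(blobs(m,50),key=lambda b:b[0]); print(n,"tip",b[:3])
    T.append((f(b[1]),[f(p) for p in L]))
print("tip tri",tri([ray(C[i],T[i][0]) for i in(0,1)]))
for i in(0,1): print("tip @.106",plane(C[i],T[i][0],.106).round(4))
top=cal("top"); print("top tip@.1?",plane(top,(251,187),.1).round(4))
E_=[tri([ray(C[i],T[i][1][k]) for i in(0,1)]) for k in(0,1)]
for p,e in E_: print("end",p.round(4),e)
z=np.mean([p[2] for p,e in E_])
for i in(0,1):
    P=[plane(C[i],q,z)[:2] for q in T[i][1]]; print("ctr",((P[0]+P[1])/2).round(4),"len",np.linalg.norm(P[1]-P[0]).round(4),"ang",np.arctan2(*(P[1]-P[0])[::-1]))
d=np.load("w4.npz");im=cv2.imread("pics/w4.png")[...,::-1].copy()
b,ms=knobmarks(im,proj(C[1],[.569,-.1,.22])); print(b[:3],ms)
P=[plane(C[1],m[1],.2012-.0115+.0426) for m in ms[:2]]; print("knob mid",((P[0]+P[1])/2).round(4),"ang",np.arctan2(*(P[1]-P[0])[[1,0]]))
```

```text
3 tip (np.int32(2435), [364.9, 186.4], [339, 158, 54, 58])
4 tip (np.int32(1950), [387.2, 303.7], [364, 279, 48, 51])
tip tri (array([0.57281056, 0.00301616, 0.10576177]), [np.float64(0.0), np.float64(0.0)])
tip @.106 [0.5728 0.003  0.106 ]
tip @.106 [0.5729 0.003  0.106 ]
top tip@.1? [0.5657 0.0013 0.1   ]
end [0.504  0.024  0.0123] [np.float64(0.0), np.float64(0.0)]
end [ 0.6419 -0.0194  0.0106] [np.float64(0.2), np.float64(0.2)]
ctr [0.5728 0.0022] len 0.1446 ang -0.30797397073918753
ctr [0.5728 0.0024] len 0.1448 ang -0.3041158483546007
(np.int32(4150), [250.9, 228.4], [210, 187, 82, 88]) [(np.int32(270), [220.5, 240.0]), (np.int32(268), [280.5, 239.9])]
knob mid [ 0.569  -0.0994  0.2323] ang -0.7446975958745646
```

Emit:
{"api": "servo_tool", "payload": {"rows": [[0.6,0,0.1,0,0.1],[0.6,0,0.2,0,0.2],[0.6,0,0.25,0,0.2],[0.6,0,0.25,0,0.2],[0.6,0.037,0.15,0,0.18],[0.6,0,0.075,0,0],[0.6,0,0,-0.2,0],[0.6,0,0,-0.25,0],[0.6,0,0,-0.2,0],[0.6,0,0,-0.1,0]]}}

```text
clock: 12.02
position: [0.5718, 0.0022, 0.1239]
ee_rot: [-0.001, 0.807, 0.59, -0.002]
force: [0.4, 0.2, -1.8]
gripper_width: 0.524
grip_force: 30.0
```

Emit:
{"api": "servo_tool", "payload": {"rows": [[0.6,0,0,0,0],[0.6,0,0,0,0],[0.6,0,0,0,0],[0.6,0,0,0,0],[0.6,0,0,0,0],[0.6,0,0,0,0],[0.6,0,0,0,0],[0.6,0,0,0,0],[0.6,0,0,0,0],[0.6,0,0,0,0]]}}

```text
clock: 12.85
position: [0.5737, 0.0027, 0.1261]
ee_rot: [0.0, 0.807, 0.591, 0.0]
force: [0.4, 0.3, -1.4]
gripper_width: 0.528
grip_force: 30.0
```

Run:
```python
from h import *
s=st(); print(s); q=s["q"]; print("tool y ang",2*np.arctan2(q[2],q[1])-np.pi/2)
c=cal("wrist"); im=bot.snapshot("wrist"); cv2.imwrite("pics/w5.png",im[...,::-1])
P0=np.array(s["p"])/1e3
b,ms=knobmarks(im,proj(c,P0+[0,0,.03])); print(b[:3],ms)
P=[plane(c,m[1],P0[2]-.0115+.0426) for m in ms[:2]]; print("knob mid",((P[0]+P[1])/2).round(4),"ang",np.arctan2(*(P[1]-P[0])[[1,0]]))
```

```text
{'t': 12.85, 'p': [573.7, 2.7, 126.1], 'q': [0.0, 0.8068, 0.5908, 0.0], 'j': [0.065, 0.593, -0.183, 1.791, 0.146, 0.771, -0.499], 'F': [0.4, 0.3, -1.4], 'M': [-0.07, -0.1, -0.0], 'w': 0.528, 'g': 30.0}
tool y ang -0.30667494146426066
(np.int32(3552), [250.9, 233.3], [211, 197, 81, 78]) [(np.int32(66), [220.4, 204.8]), (np.int32(82), [280.0, 201.8]), (np.int32(53), [269.7, 211.7]), (np.int32(48), [231.4, 212.5]), (np.int32(270), [220.5, 240.0]), (np.int32(268), [280.5, 239.9])]
knob mid [0.5805 0.0256 0.1572] ang -0.25333355967484117
```

Emit:
{"api": "servo_tool", "payload": {"rows": [[0.6,-0.006,0,-0.02,0],[0.6,0,0,-0.02,0],[0.6,0,0,-0.02,0],[0.6,0,0,-0.02,0],[0.6,0,0,-0.02,0],[0.6,0,0,-0.02,0],[0.6,0,0,-0.01,0],[0.6,0,0,-0.01,0],[0.6,0,0,0,0],[0.6,0,0,0,0]]}}

```text
clock: 13.73
position: [0.5731, 0.0027, 0.1121]
ee_rot: [-0.0, 0.807, 0.591, 0.0]
force: [0.2, -0.5, -0.8]
gripper_width: 0.527
grip_force: 30.0
```

Emit:
{"api": "servo_tool", "payload": {"rows": [[0.6,0,0,-0.01,0],[0.6,0,0,-0.01,0],[0.6,0,0,-0.01,0],[0.6,0,0,-0.01,0],[0.6,0,0,-0.01,0],[0.6,0,0,-0.01,0],[0.6,0,0,-0.01,0],[0.6,0,0,-0.01,0],[0.6,0,0,0,0],[0.6,0,0,0,0]]}}

```text
clock: 14.57
position: [0.573, 0.0027, 0.104]
ee_rot: [-0.0, 0.807, 0.591, -0.0]
force: [0.6, -0.7, -0.4]
gripper_width: 0.53
grip_force: 30.0
```

Emit:
{"api": "servo_tool", "payload": {"rows": [[0.6,0,0,-0.01,0],[0.6,0,0,-0.01,0],[0.6,0,0,-0.01,0],[0.6,0,0,-0.01,0],[0.6,0,0,-0.01,0],[0.6,0,0,-0.01,0],[0.6,0,0,-0.005,0],[0.6,0,0,-0.005,0],[0.6,0,0,0,0],[0.6,0,0,0,0]]}}

```text
clock: 15.4
position: [0.5731, 0.0028, 0.0971]
ee_rot: [-0.0, 0.807, 0.591, 0.0]
force: [0.0, 0.5, -1.4]
gripper_width: 0.528
grip_force: 30.0
```

Emit:
{"api": "servo_tool", "payload": {"rows": [[0.6,0,0,-0.003,0],[0.6,0,0,-0.003,0],[0.6,0,0,-0.003,0],[0.6,0,0,-0.003,0],[0.6,0,0,0,0],[0.6,0,0,0,0],[0.6,0,0,0,0],[0.6,0,0,0,0],[0.6,0,0,0,0],[0.6,0,0,0,0]]}}

```text
clock: 16.23
position: [0.5731, 0.0028, 0.0959]
ee_rot: [0.0, 0.807, 0.591, 0.0]
force: [-0.1, -1.0, 0.1]
gripper_width: 0.524
grip_force: 30.0
```

Emit:
{"api": "servo_tool", "payload": {"rows": [[0.6,0,0,-0.003,0],[0.6,0,0,-0.003,0],[0.6,0,0,0,0],[0.6,0,0,0,0],[0.6,0,0,0,0],[0.6,0,0,0,0],[0.6,0,0,0,0],[0.6,0,0,0,0],[0.6,0,0,0,0],[0.6,0,0,0,0]]}}

```text
clock: 17.07
position: [0.5732, 0.0027, 0.0955]
ee_rot: [0.0, 0.807, 0.591, 0.0]
force: [-1.3, 1.5, 5.1]
gripper_width: 0.529
grip_force: 30.0
```

Emit:
{"api": "servo_tool", "payload": {"rows": [[0.6,0,0,-0.002,0.02],[0.6,0,0,0,0.03],[0.6,0,0,0,0.03],[0.6,0,0,0,0.03],[0.6,0,0,0,0.03],[0.6,0,0,0,0.03],[0.6,0,0,0,0.03],[0.6,0,0,0,0,0.0]]}}

```text
schema error: expected 5 numbers
```

Emit:
{"api": "servo_tool", "payload": {"rows": [[0.6,0,0,-0.002,0.02],[0.6,0,0,0,0.03],[0.6,0,0,0,0.03],[0.6,0,0,0,0.03],[0.6,0,0,0,0.03],[0.6,0,0,0,0.03],[0.6,0,0,0,0.03],[0.6,0,0,0,0],[0.6,0,0,0,0],[0.6,0,0,0,0]]}}

```text
clock: 17.9
position: [0.5735, 0.0031, 0.0954]
ee_rot: [0.0, 0.776, 0.63, 0.001]
force: [-0.8, 0.6, 6.8]
gripper_width: 0.53
grip_force: 30.0
```

Run:
```python
from h import *
s=st(); print(s); q=s["q"]; print("tool y ang",2*np.arctan2(q[2],q[1])-np.pi/2)
```

```text
{'t': 17.9, 'p': [573.5, 3.1, 95.4], 'q': [0.0001, 0.7762, 0.6305, 0.0005], 'j': [0.077, 0.635, -0.203, 1.818, 0.184, 0.706, -0.435], 'F': [-0.8, 0.6, 6.8], 'M': [0.15, 0.25, 0.03], 'w': 0.53, 'g': 30.0}
tool y ang -0.20641545199121514
```

Contact is steady at about 7 N. I'm turning on in small steps and watching the load.

Emit:
{"api": "servo_tool", "payload": {"rows": [[0.6,0,0,0,0.03],[0.6,0,0,0,0.03],[0.6,0,0,0,0.03],[0.6,0,0,0,0.03],[0.6,0,0,0,0.03],[0.6,0,0,0,0.03],[0.6,0,0,0,0.03],[0.6,0,0,0,0.03],[0.6,0,0,0,0],[0.6,0,0,0,0]]}}

```text
clock: 18.73
position: [0.5738, 0.0036, 0.0954]
ee_rot: [0.0, 0.737, 0.676, 0.001]
force: [-0.6, 1.1, 5.9]
gripper_width: 0.523
grip_force: 30.0
```

Emit:
{"api": "servo_tool", "payload": {"rows": [[0.6,0,0,0,0.03],[0.6,0,0,0,0.03],[0.6,0,0,0,0.03],[0.6,0,0,0,0.03],[0.6,0,0,0,0.03],[0.6,0,0,0,0.03],[0.6,0,0,0,0.03],[0.6,0,0,0,0.03],[0.6,0,0,0,0],[0.6,0,0,0,0]]}}

```text
clock: 19.57
position: [0.5737, 0.0041, 0.0953]
ee_rot: [-0.0, 0.695, 0.719, 0.001]
force: [0.3, 4.6, 5.1]
gripper_width: 0.525
grip_force: 30.0
```

Emit:
{"api": "servo_tool", "payload": {"rows": [[0.6,0.003,0.01,0,0.03],[0.6,0,0,0,0.03],[0.6,0,0,0,0.03],[0.6,0,0,0,0.03],[0.6,0,0,0,0.03],[0.6,0,0,0,0.03],[0.6,0,0,0,0.03],[0.6,0,0,0,0.03],[0.6,0,0,0,0],[0.6,0,0,0,0]]}}

```text
clock: 20.4
position: [0.5737, 0.0051, 0.0953]
ee_rot: [-0.0, 0.65, 0.76, 0.001]
force: [0.2, 3.1, 5.7]
gripper_width: 0.528
grip_force: 30.0
```

Run:
```python
from h import *
s=st(); print(s); q=s["q"]; print("tool y ang",2*np.arctan2(q[2],q[1])-np.pi/2)
```

```text
{'t': 20.4, 'p': [573.7, 5.1, 95.3], 'q': [-0.0003, 0.6505, 0.7595, 0.0009], 'j': [0.14, 0.645, -0.306, 1.815, 0.275, 0.722, -0.161], 'F': [0.2, 3.1, 5.7], 'M': [0.86, 0.21, -0.05], 'w': 0.528, 'g': 30.0}
tool y ang 0.1543030427666534
```

Emit:
{"api": "servo_tool", "payload": {"rows": [[0.6,0,-0.01,0.001,0.0],[0.6,0,-0.01,0,0.02],[0.6,0,0,0,0.03],[0.6,0,0,0,0.03],[0.6,0,0,0,0.03],[0.6,0,0,0,0.03],[0.6,0,0,0,0.03],[0.6,0,0,0,0.03],[0.6,0,0,0,0],[0.6,0,0,0,0]]}}

```text
clock: 21.23
position: [0.5734, 0.0013, 0.0951]
ee_rot: [0.0, 0.612, 0.791, -0.0]
force: [0.1, 0.3, 0.3]
gripper_width: 0.527
grip_force: 30.0
```

Run:
```python
from h import *
s=st(); print(s); q=s["q"]; print("tool y ang",2*np.arctan2(q[2],q[1])-np.pi/2)
```

```text
{'t': 21.23, 'p': [573.4, 1.3, 95.1], 'q': [0.0001, 0.6122, 0.7907, -0.0001], 'j': [0.162, 0.649, -0.333, 1.815, 0.302, 0.728, -0.082], 'F': [0.1, 0.3, 0.3], 'M': [0.17, -0.34, -0.01], 'w': 0.527, 'g': 30.0}
tool y ang 0.25311283418731323
```

Emit:
{"api": "servo_tool", "payload": {"rows": [[0.6,0,0.01,0,0],[0.6,0,0.007,0,0],[0.6,0,0,0,0.01],[0.6,0,0,-0.002,0],[0.6,0,0,-0.002,0],[0.6,0,0,0,0],[0.6,0,0,0,0],[0.6,0,0,0,0],[0.6,0,0,0,0],[0.6,0,0,0,0]]}}

```text
clock: 22.07
position: [0.5734, 0.0034, 0.0948]
ee_rot: [0.0, 0.61, 0.792, -0.0]
force: [0.4, 0.1, -1.0]
gripper_width: 0.529
grip_force: 30.0
```

Emit:
{"api": "servo_tool", "payload": {"rows": [[0.6,0,0,0,0.05],[0.6,0,0,0,0.05],[0.6,0,0,0,0.05],[0.6,0,0,0,0.05],[0.6,0,0,0,0.05],[0.6,0,0,0,0.05],[0.6,0,0,0,0.05],[0.6,0,0,0,0.05],[0.6,0,0,0,0],[0.6,0,0,0,0]]}}

```text
clock: 22.9
position: [0.5733, 0.0034, 0.0947]
ee_rot: [-0.0, 0.528, 0.849, 0.0]
force: [0.8, 0.4, 0.3]
gripper_width: 0.527
grip_force: 30.0
```

Emit:
{"api": "servo_tool", "payload": {"rows": [[0.6,0,0,-0.003,0],[0.6,0,0,-0.003,0],[0.6,0,0,-0.003,0],[0.6,0,0,-0.003,0],[0.6,0,0,0,0],[0.6,0,0,0,0],[0.6,0,0,0,0],[0.6,0,0,0,0],[0.6,0,0,0,0],[0.6,0,0,0,0]]}}

```text
clock: 23.73
position: [0.5734, 0.0035, 0.0936]
ee_rot: [-0.0, 0.528, 0.849, 0.0]
force: [-0.2, -0.5, -1.4]
gripper_width: 0.525
grip_force: 30.0
```

Run:
```python
from h import *
s=st(); print(s); q=s["q"]; print("tool y ang",2*np.arctan2(q[2],q[1])-np.pi/2)
```

```text
{'t': 23.73, 'p': [573.4, 3.5, 93.6], 'q': [-0.0, 0.5279, 0.8493, 0.0], 'j': [0.194, 0.658, -0.39, 1.815, 0.353, 0.737, 0.072], 'F': [-0.2, -0.5, -1.4], 'M': [0.03, -0.07, 0.02], 'w': 0.525, 'g': 30.0}
tool y ang 0.4585373186654764
```

Emit:
{"api": "servo_tool", "payload": {"rows": [[0.6,0,0,-0.006,0],[0.6,0,0,-0.006,0],[0.6,0,0,-0.006,0],[0.6,0,0,-0.006,0],[0.6,0,0,-0.006,0],[0.6,0,0,-0.006,0],[0.6,0,0,-0.006,0],[0.6,0,0,-0.006,0],[0.6,0,0,-0.006,0],[0.6,0,0,0,0]]}}

```text
clock: 24.57
position: [0.5733, 0.0034, 0.088]
ee_rot: [-0.0, 0.528, 0.849, -0.0]
force: [-0.4, 0.2, -1.7]
gripper_width: 0.528
grip_force: 30.0
```

Emit:
{"api": "servo_tool", "payload": {"rows": [[0.6,0,0,-0.004,0],[0.6,0,0,-0.003,0],[0.6,0,0,-0.003,0],[0.6,0,0,-0.003,0],[0.6,0,0,-0.002,0],[0.6,0,0,0,0],[0.6,0,0,0,0],[0.6,0,0,0,0],[0.6,0,0,0,0],[0.6,0,0,0,0]]}}

```text
clock: 25.4
position: [0.5734, 0.0035, 0.0867]
ee_rot: [-0.0, 0.528, 0.849, 0.0]
force: [0.3, -0.2, -1.6]
gripper_width: 0.528
grip_force: 30.0
```

Emit:
{"api": "servo_tool", "payload": {"rows": [[0.6,0,0,-0.003,0],[0.6,0,0,-0.003,0],[0.6,0,0,-0.002,0],[0.6,0,0,0,0],[0.6,0,0,0,0],[0.6,0,0,0,0],[0.6,0,0,0,0],[0.6,0,0,0,0],[0.6,0,0,0,0],[0.6,0,0,0,0]]}}

```text
clock: 26.23
position: [0.5734, 0.0034, 0.0859]
ee_rot: [0.0, 0.528, 0.849, 0.0]
force: [0.5, 1.0, -0.8]
gripper_width: 0.53
grip_force: 30.0
```

Emit:
{"api": "servo_tool", "payload": {"rows": [[0.6,0,0,-0.003,0],[0.6,0,0,0,0],[0.6,0,0,0,0],[0.6,0,0,0,0],[0.6,0,0,0,0],[0.6,0,0,0,0],[0.6,0,0,0,0],[0.6,0,0,0,0],[0.6,0,0,0,0],[0.6,0,0,0,0]]}}

```text
clock: 27.07
position: [0.5734, 0.0034, 0.0856]
ee_rot: [0.0, 0.528, 0.849, 0.0]
force: [-1.0, -0.3, 1.3]
gripper_width: 0.526
grip_force: 30.0
```

The knob has dropped 10 mm into the gap and is just bearing on the bottom. I'm unloading slightly and turning clockwise.

Emit:
{"api": "servo_tool", "payload": {"rows": [[0.6,0,0,0.002,0],[0.6,0,0,0,-0.02],[0.6,0,0,0,-0.04],[0.6,0,0,0,-0.04],[0.6,0,0,0,-0.04],[0.6,0,0,0,-0.04],[0.6,0,0,0,-0.04],[0.6,0,0,0,-0.02],[0.6,0,0,0,0],[0.6,0,0,0,0]]}}

```text
clock: 27.9
position: [0.5734, 0.0035, 0.0858]
ee_rot: [-0.0, 0.578, 0.816, 0.0]
force: [-0.7, -0.3, -0.1]
gripper_width: 0.525
grip_force: 30.0
```

```bash
cat > s.py <<'E'
from h import *
s=st(); q=s["q"]; print(s["t"],s["p"],"F",s["F"],"M",s["M"],"turned from gap",round(2*np.arctan2(q[2],q[1])-np.pi/2-.4585,3),"j7",s["j"][6])
E
python3 s.py
```

```text
27.9 [573.4, 3.5, 85.8] F [-0.7, -0.3, -0.1] M [-0.02, -0.13, -0.05] turned from gap -0.12 j7 -0.025
```

Emit:
{"api": "servo_tool", "payload": {"rows": [[0.6,0,0,0,-0.03],[0.6,0,0,0,-0.03],[0.6,0,0,0,-0.03],[0.6,0,0,0,-0.03],[0.6,0,0,0,-0.03],[0.6,0,0,0,-0.03],[0.6,0,0,0,-0.03],[0.6,0,0,0,-0.03],[0.6,0,0,0,0],[0.6,0,0,0,0]]}}

```text
clock: 28.73
position: [0.5734, 0.0035, 0.0858]
ee_rot: [-0.0, 0.626, 0.78, -0.0]
force: [-0.3, -0.2, 0.6]
gripper_width: 0.532
grip_force: 30.0
```

Emit:
{"api": "servo_tool", "payload": {"rows": [[0.6,0,0,0,-0.03],[0.6,0,0,-0.001,-0.03],[0.6,0,0,0,-0.03],[0.6,0,0,-0.001,-0.03],[0.6,0,0,0,-0.03],[0.6,0,0,-0.001,-0.03],[0.6,0,0,0,-0.03],[0.6,0,0,-0.001,-0.03],[0.6,0,0,0,0],[0.6,0,0,0,0]]}}

```text
clock: 29.57
position: [0.5735, 0.0037, 0.0855]
ee_rot: [0.0, 0.671, 0.741, 0.0]
force: [-0.1, 0.5, 2.1]
gripper_width: 0.527
grip_force: 30.0
```

```bash
python3 s.py
```

```text
29.57 [573.5, 3.7, 85.5] F [-0.1, 0.5, 2.1] M [0.12, -0.04, 0.02] turned from gap -0.36 j7 -0.208
```

Emit:
{"api": "servo_tool", "payload": {"rows": [[0.6,0,0,0,-0.03],[0.6,0,0,0,-0.03],[0.6,0,0,-0.001,-0.03],[0.6,0,0,0,-0.03],[0.6,0,0,-0.001,-0.03],[0.6,0,0,0,-0.03],[0.6,0,0,-0.001,-0.03],[0.6,0,0,0,-0.03],[0.6,0,0,0,0],[0.6,0,0,0,0]]}}

```text
clock: 30.4
position: [0.5735, 0.0033, 0.0851]
ee_rot: [0.0, 0.715, 0.699, 0.0]
force: [0.2, 1.8, 2.2]
gripper_width: 0.527
grip_force: 30.0
```

```bash
python3 s.py
```

```text
30.4 [573.5, 3.3, 85.1] F [0.2, 1.8, 2.2] M [0.26, -0.1, -0.03] turned from gap -0.48 j7 -0.299
```

Emit:
{"api": "servo_tool", "payload": {"rows": [[0.6,0,0,0,-0.03],[0.6,0,0,-0.001,-0.03],[0.6,0,0,0,-0.03],[0.6,0,0,-0.001,-0.03],[0.6,0,0,-0.001,-0.03],[0.6,0,0,0,-0.03],[0.6,0,0,-0.001,-0.03],[0.6,0,0,0,-0.03],[0.6,0,0,0,0],[0.6,0,0,0,0]]}}

```text
clock: 31.23
position: [0.5735, 0.0036, 0.0847]
ee_rot: [0.0, 0.755, 0.655, 0.0]
force: [0.2, 0.4, 4.0]
gripper_width: 0.53
grip_force: 30.0
```

Emit:
{"api": "servo_tool", "payload": {"rows": [[0.6,0,0,0,-0.03],[0.6,0,0,-0.001,-0.03],[0.6,0,0,0,-0.03],[0.6,0,0,-0.001,-0.03],[0.6,0,0,-0.001,-0.03],[0.6,0,0,-0.001,-0.03],[0.6,0,0,-0.001,-0.03],[0.6,0,0,0,-0.03],[0.6,0,0,0,0],[0.6,0,0,0,0]]}}

```text
clock: 32.07
position: [0.5735, 0.0037, 0.0843]
ee_rot: [0.0, 0.793, 0.609, 0.0]
force: [-0.1, 1.0, 6.0]
gripper_width: 0.529
grip_force: 30.0
```

```bash
python3 s.py
```

```text
32.07 [573.5, 3.7, 84.3] F [-0.1, 1.0, 6.0] M [0.44, -0.27, 0.01] turned from gap -0.72 j7 -0.479
```

Emit:
{"api": "servo_tool", "payload": {"rows": [[0.6,0,0,0,-0.03],[0.6,0,0,0,-0.03],[0.6,0,0,0,-0.03],[0.6,0,0,-0.001,-0.03],[0.6,0,0,0,-0.03],[0.6,0,0,-0.001,-0.03],[0.6,0,0,0,-0.03],[0.6,0,0,-0.001,-0.03],[0.6,0,0,0,0],[0.6,0,0,0,0]]}}

```text
clock: 32.9
position: [0.5733, 0.0033, 0.0838]
ee_rot: [0.0, 0.828, 0.56, -0.0]
force: [1.2, -0.4, 2.9]
gripper_width: 0.53
grip_force: 30.0
```

Emit:
{"api": "servo_tool", "payload": {"rows": [[0.6,0,0,0,-0.03],[0.6,0,0,-0.001,-0.03],[0.6,0,0,0,-0.03],[0.6,0,0,-0.001,-0.03],[0.6,0,0,-0.001,-0.03],[0.6,0,0,0,-0.03],[0.6,0,0,-0.001,-0.03],[0.6,0,0,0,-0.03],[0.6,0,0,0,0],[0.6,0,0,0,0]]}}

```text
clock: 33.73
position: [0.5733, 0.0035, 0.0835]
ee_rot: [0.0, 0.86, 0.51, -0.0]
force: [1.5, 0.4, 3.3]
gripper_width: 0.531
grip_force: 30.0
```

```bash
python3 s.py
```

```text
33.73 [573.3, 3.5, 83.5] F [1.5, 0.4, 3.3] M [0.2, -0.19, 0.01] turned from gap -0.96 j7 -0.658
```

Emit:
{"api": "servo_tool", "payload": {"rows": [[0.6,0,0,0,-0.03],[0.6,0,0,-0.001,-0.03],[0.6,0,0,0,-0.03],[0.6,0,0,-0.001,-0.03],[0.6,0,0,-0.001,-0.03],[0.6,0,0,-0.001,-0.03],[0.6,0,0,-0.001,-0.03],[0.6,0,0,0,-0.03],[0.6,0,0,0,0],[0.6,0,0,0,0]]}}

```text
clock: 34.57
position: [0.5733, 0.0034, 0.0829]
ee_rot: [0.0, 0.889, 0.457, -0.0]
force: [1.1, 0.2, 3.1]
gripper_width: 0.528
grip_force: 30.0
```

Emit:
{"api": "servo_tool", "payload": {"rows": [[0.6,0,0,0,-0.02],[0.6,0,0,-0.001,-0.02],[0.6,0,0,0,-0.02],[0.6,0,0,-0.001,-0.02],[0.6,0,0,0,-0.02],[0.6,0,0,-0.001,-0.02],[0.6,0,0,0,-0.02],[0.6,0,0,0,-0.02],[0.6,0,0,0,0],[0.6,0,0,0,0]]}}

```text
clock: 35.4
position: [0.5734, 0.0034, 0.0827]
ee_rot: [0.0, 0.907, 0.421, -0.0]
force: [1.0, 1.2, 3.2]
gripper_width: 0.525
grip_force: 30.0
```

```bash
python3 s.py
```

```text
35.4 [573.4, 3.4, 82.7] F [1.0, 1.2, 3.2] M [0.17, -0.25, -0.06] turned from gap -1.16 j7 -0.806
```

Emit:
{"api": "servo_tool", "payload": {"rows": [[0.6,0,0,0,-0.02],[0.6,0,0,-0.001,-0.02],[0.6,0,0,0,-0.02],[0.6,0,0,-0.001,-0.02],[0.6,0,0,0,-0.02],[0.6,0,0,-0.001,-0.02],[0.6,0,0,0,-0.02],[0.6,0,0,0,-0.02],[0.6,0,0,0,0],[0.6,0,0,0,0]]}}

```text
clock: 36.23
position: [0.5732, 0.0032, 0.0823]
ee_rot: [0.0, 0.923, 0.384, -0.0]
force: [1.0, 0.9, 2.2]
gripper_width: 0.524
grip_force: 30.0
```

```bash
python3 s.py
```

```text
36.23 [573.2, 3.2, 82.3] F [1.0, 0.9, 2.2] M [0.08, -0.24, -0.05] turned from gap -1.24 j7 -0.865
```

Emit:
{"api": "servo_tool", "payload": {"rows": [[0.6,0,0,0,-0.02],[0.6,0,0,-0.001,-0.02],[0.6,0,0,0,-0.02],[0.6,0,0,-0.001,-0.02],[0.6,0,0,0,-0.02],[0.6,0,0,0,0],[0.6,0,0,0,0],[0.6,0,0,0,0],[0.6,0,0,0,0],[0.6,0,0,0,0]]}}

```text
clock: 37.07
position: [0.5733, 0.0034, 0.0821]
ee_rot: [-0.0, 0.932, 0.361, -0.0]
force: [0.1, -0.1, 1.5]
gripper_width: 0.528
grip_force: 30.0
```

```bash
python3 s.py
```

```text
37.07 [573.3, 3.4, 82.1] F [0.1, -0.1, 1.5] M [0.04, -0.2, 0.06] turned from gap -1.29 j7 -0.902
```

Emit:
{"api": "servo_tool", "payload": {"rows": [[0.6,0,0,0,-0.015],[0.6,0,0,-0.001,-0.015],[0.6,0,0,0,-0.015],[0.6,0,0,-0.001,-0.015],[0.6,0,0,0,-0.01],[0.6,0,0,0,-0.01],[0.6,0,0,0,0],[0.6,0,0,0,0],[0.6,0,0,0,0],[0.6,0,0,0,0]]}}

```text
clock: 37.9
position: [0.5732, 0.0034, 0.0819]
ee_rot: [-0.0, 0.94, 0.343, -0.0]
force: [-0.3, -0.8, 2.8]
gripper_width: 0.527
grip_force: 30.0
```

```bash
python3 s.py
```

```text
37.9 [573.2, 3.4, 81.9] F [-0.3, -0.8, 2.8] M [-0.08, 0.01, -0.0] turned from gap -1.33 j7 -0.931
```

Emit:
{"api": "servo_tool", "payload": {"rows": [[0.6,0,0,0,-0.01],[0.6,0,0,0,-0.01],[0.6,0,0,-0.001,-0.01],[0.6,0,0,0,-0.01],[0.6,0,0,0,-0.01],[0.6,0,0,0,-0.01],[0.6,0,0,0,0],[0.6,0,0,0,0],[0.6,0,0,0,0],[0.6,0,0,0,0]]}}

```text
clock: 38.73
position: [0.5731, 0.0033, 0.0818]
ee_rot: [-0.0, 0.945, 0.328, -0.0]
force: [-0.9, -0.2, 2.8]
gripper_width: 0.528
grip_force: 30.0
```

```bash
python3 s.py
```

```text
38.73 [573.1, 3.3, 81.8] F [-0.9, -0.2, 2.8] M [-0.23, 0.3, 0.03] turned from gap -1.36 j7 -0.953
```

Emit:
{"api": "servo_tool", "payload": {"rows": [[0.6,0,0,0,-0.01],[0.6,0,0,0,-0.01],[0.6,0,0,-0.001,-0.01],[0.6,0,0,0,-0.01],[0.6,0,0,0,-0.01],[0.6,0,0,0,-0.01],[0.6,0,0,0,0],[0.6,0,0,0,0],[0.6,0,0,0,0],[0.6,0,0,0,0]]}}

```text
clock: 39.57
position: [0.5732, 0.0034, 0.0818]
ee_rot: [-0.0, 0.949, 0.314, -0.0]
force: [-2.4, -0.9, 3.7]
gripper_width: 0.53
grip_force: 30.0
```

```bash
python3 s.py
python3 - <<'E'
from h import *
s=st(); c=cal("wrist"); im=bot.snapshot("wrist"); cv2.imwrite("pics/w6.png",im[...,::-1])
b,ms=knobmarks(im,(251,230)); print(b[:3],ms)
E
```

```text
39.57 [573.2, 3.4, 81.8] F [-2.4, -0.9, 3.7] M [-0.35, 0.58, 0.12] turned from gap -1.39 j7 -0.975
(np.int32(3488), [250.9, 233.8], [211, 198, 81, 77]) [(np.int32(134), [217.2, 209.9]), (np.int32(144), [284.9, 209.8]), (np.int32(16), [228.2, 212.8]), (np.int32(270), [220.5, 240.0]), (np.int32(270), [280.6, 239.9])]
```

Emit:
{"api": "servo_tool", "payload": {"rows": [[0.6,0,0,0,-0.01],[0.6,0,0,0,-0.01],[0.6,0,0,0,-0.01],[0.6,0,0,0,-0.01],[0.6,0,0,0,0],[0.6,0,0,0,0],[0.6,0,0,0,0],[0.6,0,0,0,0],[0.6,0,0,0,0],[0.6,0,0,0,0]]}}

```text
clock: 40.45
position: [0.5733, 0.0034, 0.0818]
ee_rot: [-0.0, 0.952, 0.305, -0.0]
force: [-1.4, -1.0, 3.2]
gripper_width: 0.525
grip_force: 30.0
```

```bash
python3 s.py
```

```text
40.45 [573.3, 3.4, 81.8] F [-1.4, -1.0, 3.2] M [-0.39, 0.71, 0.28] turned from gap -1.41 j7 -0.99
```

Emit:
{"api": "servo_tool", "payload": {"rows": [[0.6,0,0,0,-0.01],[0.6,0,0,0,-0.01],[0.6,0,0,0,-0.01],[0.6,0,0,0,0],[0.6,0,0,0,0],[0.6,0,0,0,0],[0.6,0,0,0,0],[0.6,0,0,0,0],[0.6,0,0,0,0],[0.6,0,0,0,0]]}}

```text
clock: 41.28
position: [0.5733, 0.0034, 0.0818]
ee_rot: [0.0, 0.955, 0.298, -0.0]
force: [-2.5, -1.3, 3.5]
gripper_width: 0.529
grip_force: 30.1
```

```bash
python3 s.py
```

```text
41.28 [573.3, 3.4, 81.8] F [-2.5, -1.3, 3.5] M [-0.46, 0.75, 0.41] turned from gap -1.425 j7 -1.001
```

The resisting torque has risen to 0.4 Nm with no further descent (3.9 mm down from the gap), so the knob is at its stop. I'm easing the twist, opening and backing straight up.

Emit:
{"api": "servo_tool", "payload": {"rows": [[0.6,0,0,0.001,0.03],[0.6,0,0,0.001,0.03],[0.6,0,0,0,0],[0.6,0,0,0,0],[0.5,0,0,0,0],[0.4,0,0,0,0],[0.3,0,0,0,0],[0.25,0,0,0,0],[0.25,0,0,0,0],[0.25,0,0,0,0]]}}

```text
clock: 42.12
position: [0.5739, 0.0037, 0.0821]
ee_rot: [0.0, 0.95, 0.312, 0.001]
force: [0.6, 0.4, -0.1]
gripper_width: 0.747
grip_force: 0.0
```

```bash
python3 s.py
python3 - <<'E'
from h import *
s=st(); print(s["w"],s["g"]); c=cal("wrist"); im=bot.snapshot("wrist"); cv2.imwrite("pics/w7.png",im[...,::-1])
b,ms=knobmarks(im,(251,230)); print(b[:3],ms)
E
```

```text
42.12 [573.9, 3.7, 82.1] F [0.6, 0.4, -0.1] M [-0.03, -0.02, -0.03] turned from gap -1.395 j7 -0.979
0.747 0.0
(np.int32(3280), [250.2, 234.2], [211, 197, 79, 78]) [(np.int32(172), [215.9, 212.7]), (np.int32(136), [284.6, 211.6]), (np.int32(21), [227.8, 213.7]), (np.int32(258), [280.0, 238.0]), (np.int32(270), [219.9, 240.1])]
```

The marks suggest the knob may have come back by 0.03 rad on release. I'll regrip, press gently to the stop once more, and open without easing back.

Emit:
{"api": "servo_tool", "payload": {"rows": [[0.4,0,0,0,0],[0.5,0,0,0,0],[0.55,0,0,0,0],[0.6,0,0,0,0],[0.6,0,0,0,0],[0.6,0,0,0,0],[0.6,0,0,0,0],[0.6,0,0,0,0],[0.6,0,0,0,0],[0.6,0,0,0,0]]}}

```text
clock: 43.0
position: [0.5735, 0.0033, 0.082]
ee_rot: [0.0, 0.95, 0.312, 0.0]
force: [1.2, -0.3, 0.4]
gripper_width: 0.53
grip_force: 29.9
```

```bash
cat > m.py <<'E'
from h import *
im=bot.snapshot("wrist"); b,ms=knobmarks(im,(251,230)); print(st()["w"],[m for m in ms if m[0]>200])
E
python3 s.py; python3 m.py
```

```text
43.0 [573.5, 3.3, 82.0] F [1.2, -0.3, 0.4] M [-0.2, -0.12, 0.02] turned from gap -1.395 j7 -0.979
0.532 [(np.int32(276), [280.4, 237.2]), (np.int32(274), [220.5, 239.2])]
```

Emit:
{"api": "servo_tool", "payload": {"rows": [[0.6,0,0,0,-0.01],[0.6,0,0,0,-0.01],[0.6,0,0,0,-0.01],[0.6,0,0,0,-0.01],[0.6,0,0,0,0],[0.6,0,0,0,0],[0.6,0,0,0,0],[0.6,0,0,0,0],[0.6,0,0,0,0],[0.6,0,0,0,0]]}}

```text
clock: 43.88
position: [0.5735, 0.0033, 0.082]
ee_rot: [0.0, 0.953, 0.302, 0.0]
force: [1.2, -1.4, 0.8]
gripper_width: 0.527
grip_force: 29.9
```

```bash
python3 s.py; python3 m.py
```

```text
43.88 [573.5, 3.3, 82.0] F [1.2, -1.4, 0.8] M [-0.42, -0.21, 0.14] turned from gap -1.415 j7 -0.993
0.527 [(np.int32(274), [280.5, 237.2]), (np.int32(275), [220.5, 239.3])]
```

Emit:
{"api": "servo_tool", "payload": {"rows": [[0.6,0,0,0,-0.01],[0.6,0,0,0,-0.01],[0.6,0,0,0,-0.01],[0.6,0,0,0,0],[0.6,0,0,0,0],[0.6,0,0,0,0],[0.6,0,0,0,0],[0.6,0,0,0,0],[0.6,0,0,0,0],[0.6,0,0,0,0]]}}

```text
clock: 44.77
position: [0.5734, 0.0033, 0.082]
ee_rot: [0.0, 0.955, 0.295, 0.0]
force: [0.4, -2.7, -0.3]
gripper_width: 0.527
grip_force: 30.0
```

```bash
python3 s.py; python3 m.py
```

```text
44.77 [573.4, 3.3, 82.0] F [0.4, -2.7, -0.3] M [-0.64, -0.33, 0.17] turned from gap -1.43 j7 -1.004
0.532 [(np.int32(272), [280.5, 237.1]), (np.int32(274), [220.5, 239.4])]
```

Emit:
{"api": "servo_tool", "payload": {"rows": [[0.5,0,0,0,0],[0.45,0,0,0,0],[0.4,0,0,0,0],[0.3,0,0,0,0],[0.25,0,0,0,0],[0.25,0,0,0,0],[0.25,0,0,0,0],[0.25,0,0,0,0],[0.25,0,0,0,0],[0.25,0,0,0,0]]}}

```text
clock: 45.65
position: [0.5733, 0.0035, 0.082]
ee_rot: [-0.0, 0.955, 0.295, -0.0]
force: [-0.1, -0.2, -0.3]
gripper_width: 0.749
grip_force: 0.0
```

```bash
python3 s.py; python3 m.py
```

```text
45.65 [573.3, 3.5, 82.0] F [-0.1, -0.2, -0.3] M [-0.02, -0.06, -0.05] turned from gap -1.43 j7 -1.004
0.75 [(np.int32(268), [280.6, 237.5]), (np.int32(267), [220.8, 241.8])]
```

Emit:
{"api": "servo_tool", "payload": {"rows": [[0.2,0,0,0.03,0],[0.2,0,0,0.08,0],[0.2,0,0,0.15,0],[0.2,0,0,0.25,0],[0.2,0,0,0.25,0],[0.2,0,0,0.25,0],[0.2,0,0,0.2,0],[0.2,0,0,0.1,0],[0.2,0,0,0,0],[0.2,0,0,0,0]]}}

```text
clock: 46.53
position: [0.5732, 0.0035, 0.213]
ee_rot: [0.0, 0.955, 0.295, 0.0]
force: [0.5, 0.2, -0.0]
gripper_width: 0.8
grip_force: 0.0
```

Emit:
{"api": "servo_tool", "payload": {"rows": [[0.2,-0.05,-0.1,0,0],[0.2,-0.1,-0.2,0,0],[0.2,-0.1,-0.2,0,0],[0.2,-0.1,-0.2,0,0],[0.2,-0.1,-0.2,0,0],[0.2,-0.05,-0.1,0,0],[0.2,0,0,0,0],[0.2,0,0,0,0],[0.2,0,0,0,0],[0.2,0,0,0,0]]}}

```text
clock: 47.37
position: [0.5239, -0.0949, 0.2127]
ee_rot: [-0.0, 0.955, 0.296, 0.0]
force: [-0.1, 0.1, -0.0]
gripper_width: 0.801
grip_force: 0.0
```

Run:
```python
from h import *
print(st()["t"],st()["p"])
c=cal("wrist"); im=bot.snapshot("wrist"); cv2.imwrite("pics/w8.png",im[...,::-1])
b,ms=knobmarks(im,proj(c,[.5733,.0034,.113])); ms=sorted(ms)[-2:]; print(b[:3],ms)
P=[plane(c,m[1],.113) for m in ms]; a=np.arctan2(*(P[1]-P[0])[[1,0]]); print("mid",((P[0]+P[1])/2).round(4),"sep(36.6 if z right)",np.linalg.norm(P[1]-P[0]),"ang mod pi",a%np.pi,"from gap",(a-.4585+np.pi/2)%np.pi-np.pi/2)
```

```text
47.37 [523.9, -94.9, 212.7]
(np.int32(1485), [195.7, 87.7], [170, 61, 53, 55]) [(np.int32(134), [214.3, 86.8]), (np.int32(498), [206.8, 93.7])]
mid [ 0.58   -0.0093  0.113 ] sep(36.6 if z right) 0.009635848744444613 ang mod pi 2.875398936995983 from gap -0.7246937165938099
```

View pics/w8.png

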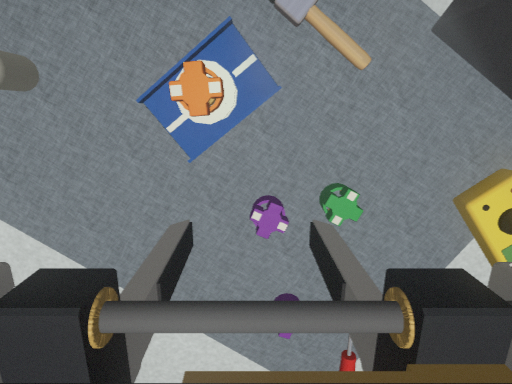

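The last view shows the knob seated level on the stud, with its marks at about (176,91) and (214,87). The gripper is clear and the neighbouring knobs haven't moved.

```bash
python3 -c "
from cell import bot
print(bot.hand_in())"
```

```text
the job is handed in; nothing more can be done
None
```

I put the orange knob on the stud, turned it back until it dropped into the thread, turned it clockwise to its stop, let go and backed away; I handed it in at about 47 s, and it had eased back about 0.03 rad on release.

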